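Cover the ashtray, then open the child-safe cleaner

ROBOT

A 6-joint arm with a two-finger parallel gripper is mounted at the origin on the work surface. World frame = base frame: x ahead of the robot, y to its left, z up, the work surface at z = 0. Lengths are in m, angles in rad, forces in N, time in s.
With the tool pointing down it reaches from about 0.375 to 0.825 m from the base axis. Payload 5.5 kg.
Tool frame: the origin (TCP) lies on the centre line of the jaws, within the pads' length; the fingertips stand 19 mm ahead of it and the grasp point (between the pads) is the TCP (bot.finger_overhang is the distance from the TCP to the fingertips, in m); z points along the fingers, y is the line along which they close (so a half turn about z gives the same grasp; the last joint's range is limited). The gripper opens to 85 mm and grips with 20 to 120 N. Pads are 22 mm wide; open, the fingers measure 114 mm over their backs; the gripper's body (76 mm by 85 mm) begins 54 mm behind the grasp point. The pads swing forward as they close: fully open they stand 13 mm farther back than shut.
Start: joints at [-1.165, 0.314, -0.047, 1.21, 0, 1.571], TCP at [0.237, -0.551, 0.25] pointing down, gripper open.
Joint ranges: [-2.67, 2.67], [-0.69, 1.73], [-1.03, 1.25], [-2.08, 2.16], [-1.42, 1.45], [-3.14, 3.14]. Speed limits (rad/s): [2.39, 2.39, 3.01, 3.14, 3.14, 3.14].

INTERFACE

Orientations are given as a rotation vector (axis times angle).
In Python, from workcell import readout, optics, finish_job, models, bot gives the robot as it stands.
- The arm moves only by the shell command python3 -m inch 'ROWS' [OPENING] [FORCE]. ROWS is JSON, a list of rows, each a list of 2 entries, a list of its own where there are three numbers: the shift along the tool's x, y, z in m, then the turn, a rotation vector about the tool's x, y, z in rad. In form: [[[tx, ty, tz], [rx, ry, rz]], ...]. A call has 1 to 12 rows; each row is the pose to reach, as a shift and turn from the pose commanded when the call began, along the tool's axes at that moment; what a row does not reach only later rows make up. A row lasts 1/10 s, in which the tool goes at most 50 mm and 8.59 degrees, less where a joint would pass 70% of its speed; a pose out of reach is approached as far as the arm can. A call with a gripper value outside its range is refused whole. OPENING is the closure, from -1 (fully open) to 1 (shut), set as the call begins (- or left out, the last holds). The fingers move at their own pace and stop on an object; FORCE is the grip in N (left out, the last holds). Time passes only in rows, so rows that repeat a pose let the fingers close. It gives the time, the measured TCP pose, the force, the opening and the grip force at its end, in the units of the state.
- readout.sense(): the state, without advancing time (a new reading comes with each control period).
- optics.snapshot(name): name is "side" or "top"; returns a dict with "img" (420x560x3 uint8, red, green, blue), "mtx" (3x3 intrinsics, pixels), "k1" (the pictures are not rectified: a ray, as slopes to the right and down, at radius r is drawn at 1 + k1 r^2 times it, then the intrinsics apply), "T" (4x4, takes a point from camera to world coordinates). Camera axes: x right, y down, z forward; pixel columns grow to the right and rows downward; lengths in m; the calibration is good to about 2 mm. A picture is of the moment at which its call begins. There is no depth.
- finish_job(): hands the job in; it is judged then, once.
Trained networks look in a picture, given as the dict that the camera call returned (one of the last four; its "shot" number tells which), for a name from the list of things; names that differ only in an ending like _2 or _b are one class to them, and where a whole thing is asked for, a point or a joint stands for the part that bears it (a point fixed in the world has none). Each returns a list of dicts, best first, with "p" (0 to 1); they miss things now and then, are a little off and sometimes report something else, mostly with a low value. They report only what shows in the picture. A call takes as long as a camera call. They do not tell look-alikes from the thing itself.
- models.boxes_of(query, picture): "position" ([x, y, z] in m, in the coordinates of the camera as it stood for that picture, good to about 4 mm: the middle of the surface that is visible of it).
- models.cut_out(query, picture): "mask" (420x560 bool, what is visible of it).
The state is a dict: "t": time; "joints": joint angles; "qvel": joint speeds; "joint_torque": joint torques, N m; "tool_pos": TCP position; "orientation": TCP orientation; "ft_force": force on the tool from outside, world axes, zero at the start; "moment": the same for the moment, N m; "finger_gap": finger opening in m; "finger_force": force on a finger pad.
Only numpy, scipy, OpenCV 4.12 (cv2) and the standard library are available. Lean on these libraries where they do the work, as an engineer would, in place of code of your own. Each camera call takes 0.05 s, during which the arm holds its last target. There are 200 camera calls.

TASK

The table is about to be wiped with a flammable cleaner: first set the loose steel lid (do not drop it) onto the round steel ashtray so that it sits fully seated and level, and let go of it. Then open the white cleaner bottle in the steel caddy: grip its push-and-turn safety cap, press it down, twist it counter-clockwise (seen from above) while pressed, lift it off, and finish while still holding the cap upright, still, and a few centimetres clear above the mouth of the bottle. Leave the ashtray where it stands and the other things on the table alone.

Things in the scene. Friction and masses are not known exactly. Their poses are not given: they have to be found in the camera images.
- bottle: White cleaner bottle, 72 mm across, upright in a steel caddy (foot 92 mm across, hoop 83 mm across, 58 mm high), all fixed: it cannot move or turn. Origin: centre of the underside, on the table, z up. Its flat shoulder (52 mm across) is at z = 125 mm; above it, inside the cap, are a 26 mm neck and a spring-loaded seal that pushes the cap up.
- bottle_mouth (a point): Centre of the top of the bottle's seal when the cap is off, 163 mm above the bottle's origin: the highest point of the open bottle.
- cap: White 16-sided safety cap, a hollow cup 48 to 49 mm across, 32 mm high, 45 g, on the bottle. Origin: centre of its lower rim, 133 mm above the bottle's origin when locked (8 mm above the shoulder); z up, x along the bottle's x when locked. Locked, it cannot be lifted and turns only about 5 degrees either way. Grip it round its side (30 N is enough) to press and turn it.
- cap_top (a point): Centre of the cap's flat top, 32 mm above its origin. Pressed down over 4 mm (spring 5 N at first, 9 N at 4 mm, 11 N at 6 mm; the shoulder stops it at 8 mm) the cap can be turned counter-clockwise seen from above. After 55 to 125 degrees of turn (aim at 75) it is free and lifts straight off; turned less and let up, it is still held.
- ashtray: Loose round steel ashtray, empty, 94 mm across, 40 mm high, wall 3.5 mm (mouth 87 mm across), about 0.5 kg. Origin: centre of its underside, z up.
- ashtray_rim (a point): Centre of the ashtray's mouth at rim height, 40 mm above its origin.
- lid: Loose steel lid, about 0.16 kg, lying on the table right way up. From below: a plug 82 mm across (77 mm at its bevelled lower edge) and 6 mm high that goes into the mouth of the ashtray, a flange 98 mm across and 5 mm thick that rests on its rim, and a round knob 22 mm across and 26 mm high. Origin: centre of the plug's underside; seated, it is 34 mm above the ashtray's origin. z up.
- lid_knob (a point): Centre of the top of the lid's knob, 37 mm above the lid's origin.
- remote_long: Bystander: black remote control, 190 x 40 x 18 mm, lying flat. Origin: centre of its underside.
- remote_short: Bystander: shorter black remote control, 130 x 40 x 18 mm, lying flat. Origin: centre of its underside.
- tumbler: Bystander: empty tall drinking glass, 68 mm across, 130 mm high, on a fixed square cork coaster 5 mm thick. Origin: centre of its underside.
- dish: Bystander: white ceramic dish, 110 mm across, 30 mm high. Origin: centre of its underside.
- pen: Bystander: pen, 140 x 10 x 10 mm, lying. Origin: centre of its underside.
- tin: Bystander: small flat closed tin, 85 x 55 x 22 mm. Origin: centre of its underside.
- drops: Bystander: small brown bottle with an ordinary cap, 40 mm across, 85 mm high, free-standing. Origin: centre of its underside.
Not all that is in view belongs to the job. What is shaped like the lid but blue, pink or yellow is not meant.

How it is judged:
By the outcome, as a careful person would: the job done as asked, in the order asked, and still so for the second after the job is handed in, while the arm keeps its last pose, push and grip.
It also fails if it takes over 64 s, if anything falls off the work surface, if the arm or the gripper's body presses on something with over 40 N, if the wrist force passes 120 N, or if a joint passes its speed limit or range.

## Working session

There is one attempt and no reset: what is moved stays moved. The work goes in short steps, Python scripts to look and compute and a shell command to move; the robot and the scene stay as the last step left them, time stands still between calls to the robot, and variables do not carry over. Pictures are saved under pics/ and viewed, at most 10 in all, crops included, and the job is handed in when it is done.

```bash
mkdir -p pics; ls
cat > h.py <<'E'
import numpy as np, cv2
from workcell import readout, optics, finish_job, models, bot
def und(p,pt):
    K=np.array(p["mtx"]); k=p["k1"]
    d=np.array([(pt[0]-K[0,2])/K[0,0],(pt[1]-K[1,2])/K[1,1]]); u=d.copy()
    for _ in range(30): u=d/(1+k*(u@u))
    return u
def ray(p,pt):
    T=np.array(p["T"]); u=und(p,pt); return T[:3,3], T[:3,:3]@np.array([u[0],u[1],1.])
def atz(p,pt,z):
    o,d=ray(p,pt); return o+d*(z-o[2])/d[2]
def proj(p,X):
    T=np.array(p["T"]);K=np.array(p["mtx"]); c=T[:3,:3].T@(np.array(X)-T[:3,3]); u=c[:2]/c[2]; u=u*(1+p["k1"]*(u@u)); return np.array([K[0,0]*u[0]+K[0,2],K[1,1]*u[1]+K[1,2]])
def tri(rs):
    A=0;b=0
    for o,d in rs:
        d=d/np.linalg.norm(d); M=np.eye(3)-np.outer(d,d); A=A+M; b=b+M@o
    return np.linalg.solve(A,b)
def w(p,c): T=np.array(p["T"]); return T[:3,:3]@np.array(c)+T[:3,3]
def save(p,n): cv2.imwrite("pics/"+n,p["img"][:,:,::-1])
E
python3 - <<'E'
from h import *
np.set_printoptions(precision=3,suppress=True)
s=readout.sense(); print(s)
print(bot.finger_overhang)
for n in("top","side"):
    p=optics.snapshot(n); save(p,n+"0.png"); print(n,np.array(p["T"]),p["mtx"],p["k1"])
    for q in("bottle","cap","cap_top","ashtray","ashtray_rim","lid","lid_knob","tumbler","drops","remote_long","remote_short","dish","pen","tin"):
        for r in models.boxes_of(q,p)[:5]:
            if r["p"]>.2:
                X=w(p,r["position"]); print(q,round(r["p"],2),X,proj(p,X))
E
```

```text
pics
{'t': 0.0, 'joints': array([-1.165,  0.314, -0.048,  1.21 ,  0.   ,  1.571]), 'qvel': array([ 0.002,  0.   , -0.001, -0.001,  0.001, -0.   ]), 'joint_torque': array([ -0.002, -53.959,  33.975,   0.019,  -0.   ,   0.   ]), 'tool_pos': array([ 0.237, -0.551,  0.249]), 'orientation': array([-3.075, -0.633,  0.001]), 'ft_force': array([ 0.482, -0.48 , -0.502]), 'moment': array([ 0.018,  0.037, -0.026]), 'finger_force': 0.0, 'finger_gap': 0.08560316401557325}
0.019
top [[-0.018 -0.981  0.193  0.302]
 [-1.     0.022  0.018  0.067]
 [-0.022 -0.193 -0.981  1.3  ]
 [ 0.     0.     0.     1.   ]] [[458.522   0.    284.902]
 [  0.    458.522 213.104]
 [  0.      0.      1.   ]] -0.11461416081887318
bottle 0.6 [ 0.446 -0.252  0.077] [412.419 245.54 ]
cap 0.68 [ 0.459 -0.271  0.169] [428.796 235.435]
cap_top 0.57 [ 0.464 -0.271  0.165] [428.062 233.885]
ashtray 0.94 [ 0.593 -0.017  0.002] [321.847 200.03 ]
ashtray 0.73 [ 0.758 -0.165  0.015] [370.159 143.638]
ashtray_rim 0.6 [ 0.587 -0.015  0.005] [321.455 201.923]
lid 0.98 [0.618 0.288 0.017] [216.478 192.898]
lid 0.85 [0.316 0.253 0.009] [
[... 1575 characters left out ...]
12] [225.434 156.493]
lid 0.64 [0.319 0.246 0.011] [170.224 207.716]
lid_knob 0.88 [0.319 0.242 0.014] [170.1   207.969]
lid_knob 0.85 [0.465 0.269 0.015] [225.069 192.572]
lid_knob 0.79 [0.484 0.429 0.012] [224.623 156.399]
lid_knob 0.56 [0.618 0.282 0.017] [280.045 180.375]
tumbler 0.62 [0.734 0.121 0.104] [342.327 188.617]
drops 0.75 [ 0.783 -0.053  0.048] [385.958 256.056]
remote_long 0.75 [0.535 0.117 0.019] [261.304 227.989]
remote_short 0.68 [ 0.559 -0.125  0.022] [293.9   308.778]
remote_short 0.63 [ 0.467 -0.279  0.168] [261.15  351.081]
dish 0.72 [ 0.76  -0.144  0.014] [389.821 301.171]
pen 0.63 [ 0.378 -0.076  0.009] [204.389 308.285]
tin 0.96 [0.387 0.046 0.023] [202.983 259.069]
```

View pics/top0.png

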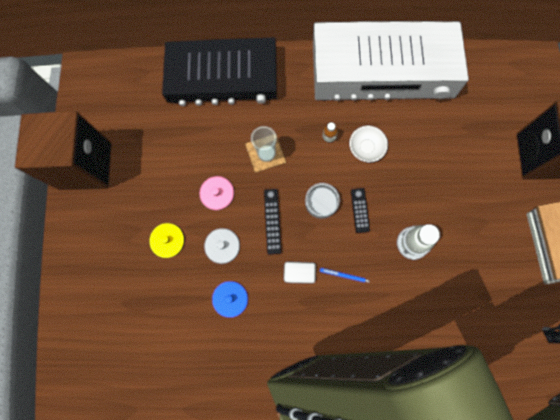

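View pics/side0.png

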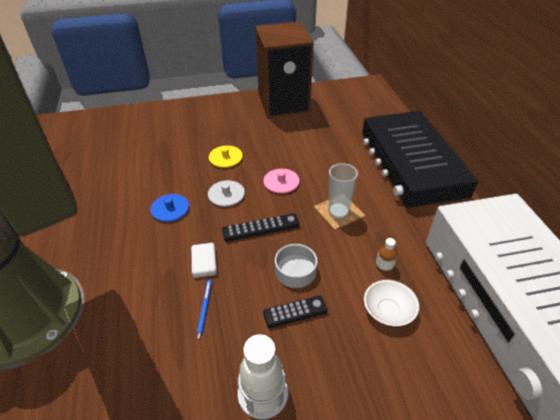

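The top view shows four lid shapes: steel (222,245), blue (229,299), pink (216,193) and yellow (167,240). In the side view they are steel (226,193), blue (170,208), pink (281,181) and yellow (226,157). By the description I choose the steel one. Next I fit positions from both views and check the choice in a crop.

```bash
cat > fit.py <<'E'
from h import *
from scipy.optimize import least_squares
def circ(X,r,z): 
    a=np.linspace(0,2*np.pi,72); return np.c_[X[0]+r*np.cos(a),X[1]+r*np.sin(a),np.full(72,X[2]+z)]
PARTS={"lid":[[(.049,.006),(.049,.011)],[(.011,.011),(.011,.037)]],"ashtray":[[(.047,0),(.047,.04)]],"cap":[[(.02425,0),(.02425,.032)]]}
def sil(p,X,name,S=4):
    m=np.zeros((420*S,560*S),np.uint8)
    for part in PARTS[name]:
        P=np.array([proj(p,x) for r,z in part for x in circ(X,r,z)])
        cv2.fillConvexPoly(m,cv2.convexHull(np.round((P+.5)*S-.5).astype(np.int32)),1)
    return m
def feat(m,S=1):
    M=cv2.moments(m.astype(np.uint8),True); return np.array([(M["m10"]/M["m00"]+.5)/S-.5,(M["m01"]/M["m00"]+.5)/S-.5]),M["m00"]/S**2
def getmask(p,name,near,want=None):
    for r in models.cut_out(name,p):
        c,a=feat(r["mask"])
        if np.linalg.norm(c-proj(p,near))<15: return r["mask"],r["p"]
def fit(name,near,pics):
    ms=[(p,)+t for p in pics if (t:=getmask(p,name,near))]
    def res(X): return np.concatenate([feat(sil(p,X,name),4)[0]-feat(m)[0] for p,m,_ in ms])
    s=least_squares(res,near,diff_step=5e-3,x_scale=.01)
    print(name,s.x.round(4),"res",s.fun.round(2),[(round(pr,2),round(feat(m)[1]),round(feat(sil(p,s.x,name),4)[1])) for p,m,pr in ms])
    return s.x,ms
E
python3 - <<'E'
from fit import *
for k in range(2):
    pics=[optics.snapshot(n) for n in("top","side")]
    for n,X in(("lid",(.467,.268,0.)),("ashtray",(.59,-.01,0.)),("cap",(.465,-.275,.133))):
        try: fit(n,np.array(X),pics)
        except Exception as e: print(n,e)
t,s=pics
c=lambda i,x,y:cv2.resize(i[y-35:y+35,x-50:x+50,::-1],(400,280),interpolation=cv2.INTER_CUBIC)
cv2.imwrite("pics/crop.png",np.vstack([np.hstack([c(t["img"],222,245),c(s["img"],226,193)]),np.hstack([c(t["img"],418,238),c(s["img"],260,370)])]))
E
```

```text
lid [0.4664 0.2743 0.    ] res [-0.6  -0.37 -0.35  0.46] [(0.63, 858, 941), (0.93, 672, 765)]
ashtray float division by zero
cap [ 0.4645 -0.2731  0.134 ] res [-0.02 -0.17 -0.1   0.03] [(0.58, 347, 363), (0.59, 959, 1006)]
lid [0.4668 0.2745 0.    ] res [-0.47 -0.26 -0.15  0.61] [(0.69, 881, 941), (0.8, 709, 764)]
ashtray float division by zero
cap [ 0.4646 -0.2738  0.1345] res [ 0.02  0.07  0.04 -0.  ] [(0.76, 320, 364), (0.78, 973, 1008)]
```

View pics/crop.png

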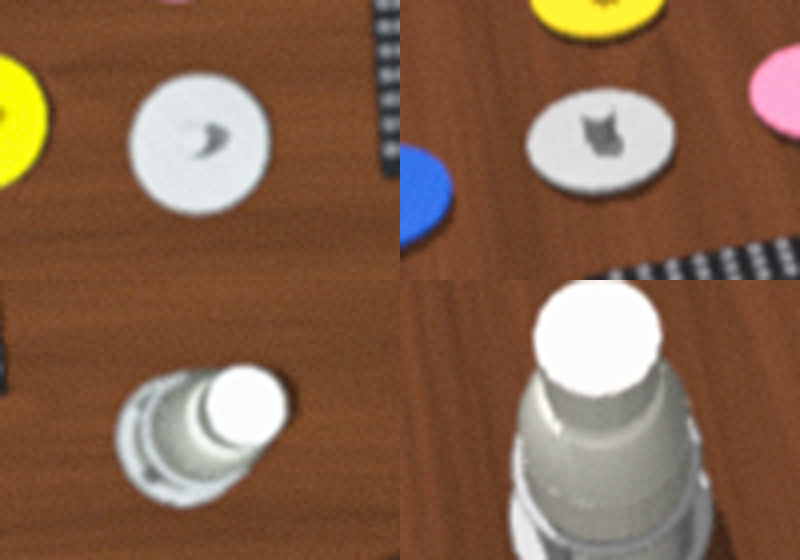

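The crop shows the steel lid is plain grey-white, at top (222,245) and side (226,193), with blue, pink and yellow ones beside it. The capped bottle is at top (428,235) and side (260,350). I'll refine the lid and ashtray with saturation masks.

```bash
cat >> fit.py <<'E'
def graymask(p,near,R=34,st=85):
    hsv=cv2.cvtColor(p["img"],cv2.COLOR_RGB2HSV); c=proj(p,near).round().astype(int)
    m=((hsv[...,1]<st)).astype(np.uint8); roi=np.zeros_like(m); cv2.circle(roi,tuple(int(v) for v in c),R,1,-1); m&=roi
    n,l,st,_=cv2.connectedComponentsWithStats(m); k=1+st[1:,4].argmax(); m=(l==k).astype(np.uint8)
    cs,_=cv2.findContours(m,cv2.RETR_EXTERNAL,cv2.CHAIN_APPROX_NONE); return cv2.drawContours(m,cs,-1,1,-1)
def gfit(name,near,pics,R=34,st=85):
    ms=[graymask(p,near,R,st) for p in pics]; near=np.array(near,float)
    res=lambda d:np.concatenate([feat(sil(p,near+(d-1),name),4)[0]-feat(m)[0] for p,m in zip(pics,ms)])
    s=least_squares(res,np.ones(3),diff_step=3e-3); X=near+s.x-1
    print(name,X.round(4),"res",s.fun.round(2),[(int(m.sum()),round(feat(sil(p,X,name),4)[1])) for p,m in zip(pics,ms)]); return X
E
python3 - <<'E'
from fit import *
for k in range(2):
    pics=[optics.snapshot(n) for n in("top","side")]
    for st in (70,95,120):
        gfit("lid",(.467,.273,0),pics,28,st); gfit("ashtray",(.592,-.011,0),pics,30,st)
    gfit("cap",(.4645,-.2735,.133),pics,18)
E
python3 -m inch '[[[0,0,0],[0,0,0]]]' -1 30; nproc
```

```text
lid [0.4666 0.2727 0.0019] res [-0.03 -0.19 -0.18  0.06] [(1035, 945), (802, 768)]
ashtray [ 0.5883 -0.0156  0.0036] res [-0.01 -0.04 -0.03  0.01] [(1001, 953), (1592, 1587)]
lid [0.4665 0.2726 0.0022] res [-0.01 -0.2  -0.19  0.07] [(1059, 945), (822, 768)]
ashtray [ 0.5883 -0.0158  0.0038] res [-0.   -0.09 -0.06  0.03] [(1035, 954), (1633, 1587)]
lid [0.4664 0.2728 0.0022] res [-0.01 -0.22 -0.18  0.05] [(1091, 945), (849, 768)]
ashtray [ 0.5883 -0.0156  0.0035] res [-0.   -0.04 -0.04  0.01] [(1067, 953), (1675, 1589)]
cap [ 0.4643 -0.2699  0.1092] res [-0.12 -0.89 -0.56  0.21] [(724, 348), (996, 954)]
lid [0.4665 0.2726 0.0022] res [-0.01 -0.19 -0.18  0.06] [(1031, 945), (802, 768)]
ashtray [ 0.5882 -0.0157  0.0038] res [-0.01 -0.04 -0.03  0.01] [(999, 955), (1588, 1588)]
lid [0.4665 0.2727 0.0022] res [-0.02 -0.22 -0.21  0.04] [(1057, 946), (821, 768)]
ashtray [ 0.5883 -0.0157  0.0038] res [-0.   -0.11 -0.08  0.03] [(1034, 955), (1633, 1588)]
lid [0.4664 0.2728 0.0024] res [-0.01 -0.21 -0.18  0.06] [(1088, 945), (853, 769)]
ashtray [ 0.5882 -0.0156  0.0036] res [ 0.   -0.09 -0.06  0.03] [(1067, 954), (1667, 1586)]
cap [ 0.4643 -0.2699  0.1092] res [-0.15 -0.91 -0.58  0.22] [(725, 347), (997, 954)]
t: 2.6
tool_pos: [0.2368, -0.5513, 0.2503]
orientation: [3.077, 0.633, -0.0]
ft_force: [-0.3, 1.3, 0.1]
finger_gap: 0.085
finger_force: 0.0
4
```

Both fits put their objects about 2–3 mm high, which looks like a shared calibration bias, and the sizes and reach agree. The lid is at (.4665,.2727), the ashtray at (.5883,-.0157) and the cap at (.4645,-.2735). I start by moving to mid-table and turning the tool's x to world x.

```bash
python3 -m inch '[[[0.036,-0.03,0],[0,0,0.04]],[[0.073,-0.06,0],[0,0,0.08]],[[0.11,-0.09,0],[0,0,0.12]],[[0.147,-0.12,0],[0,0,0.16]],[[0.183,-0.15,0],[0,0,0.2]],[[0.22,-0.18,0],[0,0,0.24]],[[0.256,-0.21,0],[0,0,0.28]],[[0.293,-0.24,0],[0,0,0.32]],[[0.33,-0.27,0],[0,0,0.36]],[[0.366,-0.3,0],[0,0,0.406]],[[0.403,-0.33,0],[0,0,0.406]],[[0.4396,-0.3565,0],[0,0,0.406]]]' -1 40; python3 -c "
from workcell import readout;print(readout.sense()['joints'])"
```

```text
t: 3.8
tool_pos: [0.5006, -0.0481, 0.2506]
orientation: [3.141, 0.0, 0.001]
ft_force: [1.3, 0.1, -0.1]
finger_gap: 0.0856
finger_force: 0.0
[-9.58101644e-02  1.30540493e-01 -2.77280678e-01  1.16223614e+00
 -5.59487248e-05  3.04552942e+00]
```

```bash
python3 -m inch '[[[-0.003,-0.027,0.01],[0,0,-0.131]],[[-0.006,-0.054,0.02],[0,0,-0.262]],[[-0.009,-0.081,0.03],[0,0,-0.393]],[[-0.012,-0.108,0.04],[0,0,-0.524]],[[-0.015,-0.135,0.05],[0,0,-0.655]],[[-0.018,-0.162,0.06],[0,0,-0.785]],[[-0.021,-0.189,0.075],[0,0,-0.916]],[[-0.024,-0.216,0.09],[0,0,-1.047]],[[-0.027,-0.243,0.105],[0,0,-1.178]],[[-0.03,-0.27,0.12],[0,0,-1.309]],[[-0.033,-0.297,0.13],[0,0,-1.44]],[[-0.034,-0.321,0.14],[0,0,-1.571]]]' -1 40
python3 - <<'E'
from h import *
from scipy.spatial.transform import Rotation as R
for i in range(1):
    s=readout.sense(); print(s["tool_pos"].round(4), R.from_rotvec(s["orientation"]).as_matrix().round(3).tolist(), s["joints"].round(2))
t,sd=optics.snapshot("top"),optics.snapshot("side")
c=lambda i,x,y:cv2.resize(i[y-50:y+50,x-65:x+65,::-1],(390,300),interpolation=cv2.INTER_CUBIC)
cv2.imwrite("pics/over.png",np.hstack([c(t["img"],222,245),c(sd["img"],226,180)]))
E
```

```text
t: 5.0
tool_pos: [0.4656, 0.2721, 0.1098]
orientation: [-2.215, -2.228, 0.0]
ft_force: [0.8, -0.3, -0.4]
finger_gap: 0.0854
finger_force: 0.0
[0.4656 0.2721 0.1098] [[-0.006, 1.0, -0.0], [1.0, 0.006, 0.0], [0.0, -0.0, -1.0]] [ 0.53  0.3  -0.4   0.87  0.    2.09]
```

View pics/over.png

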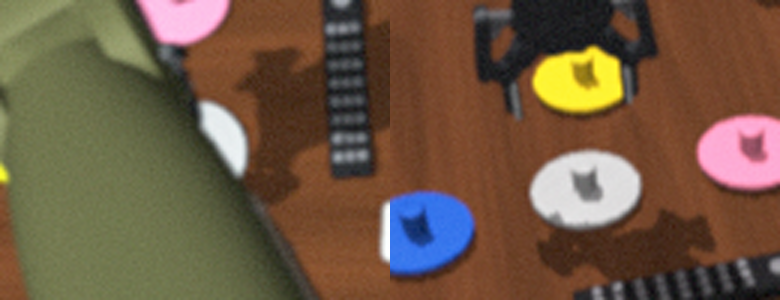

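The side crop (right half) shows the open jaws straight above the steel lid, whose knob is near (585,185) in the crop. Descending now.

```bash
python3 -m inch '[[[0,0.001,0.02],[0,0,0]],[[0,0.001,0.04],[0,0,0]],[[0,0.001,0.056],[0,0,0]],[[0,0.001,0.067],[0,0,0]],[[0,0.001,0.074],[0,0,0]],[[0,0.001,0.076],[0,0,0]],[[0,0.001,0.076],[0,0,0]]]' -1 40; python3 -m inch '[[[0,0,0],[0,0,0]],[[0,0,0],[0,0,0]],[[0,0,0],[0,0,0]],[[0,0,0],[0,0,0]],[[0,0,0],[0,0,0]],[[0,0,0],[0,0,0]],[[0,0,0],[0,0,0]],[[0,0,0],[0,0,0]]]' 1 40
```

```text
t: 5.8
tool_pos: [0.4673, 0.2708, 0.0346]
orientation: [2.222, 2.221, 0.0]
ft_force: [-0.0, 0.0, -0.6]
finger_gap: 0.0856
finger_force: 0.0
t: 6.6
tool_pos: [0.4672, 0.271, 0.0347]
orientation: [2.221, 2.221, 0.001]
ft_force: [-1.5, 0.5, 5.1]
finger_gap: 0.0205
finger_force: 39.1
```

```bash
python3 -m inch '[[[0,0,-0.01],[0,0,0]],[[0,0,-0.025],[0,0,0]],[[0,0,-0.045],[0,0,0]],[[0,0,-0.065],[0,0,0]],[[0,0,-0.08],[0,0,0]],[[0,0,-0.085],[0,0,0]],[[0,0,-0.085],[0,0,0]]]' 1 40; python3 -m inch '[[[-0.015,0.006,0],[0,0,0]],[[-0.045,0.019,0],[0,0,0]],[[-0.08,0.034,0],[0,0,0]],[[-0.115,0.049,0],[0,0,0]],[[-0.15,0.063,0],[0,0,0]],[[-0.185,0.078,0],[0,0,0]],[[-0.22,0.093,0],[0,0,0]],[[-0.25,0.106,0],[0,0,0]],[[-0.272,0.115,0],[0,0,0]],[[-0.284,0.12,0],[0,0,0]],[[-0.287,0.121,0],[0,0,0]],[[-0.287,0.121,0],[0,0,0]]]' 1 40
python3 - <<'E'
from h import *
t,sd=optics.snapshot("top"),optics.snapshot("side")
print(readout.sense()["tool_pos"],proj(t,(.588,-.016,.1)),proj(sd,(.588,-.016,.1)))
c=lambda i,x,y:cv2.resize(i[y-50:y+50,x-65:x+65,::-1],(390,300),interpolation=cv2.INTER_CUBIC)
cv2.imwrite("pics/over2.png",np.hstack([c(t["img"],322,200),c(sd["img"],294,245)]))
E
```

```text
t: 7.3
tool_pos: [0.4675, 0.271, 0.12]
orientation: [2.221, 2.221, 0.002]
ft_force: [0.9, -0.6, -2.3]
finger_gap: 0.0206
finger_force: 39.2
t: 8.5
tool_pos: [0.5874, -0.0162, 0.1186]
orientation: [-2.221, -2.22, 0.001]
ft_force: [-1.0, -0.5, -2.1]
finger_gap: 0.0204
finger_force: 39.3
[ 0.58741347 -0.01526175  0.11898493] [323.61799299 193.96675085] [295.91705219 242.38999342]
```

View pics/over2.png

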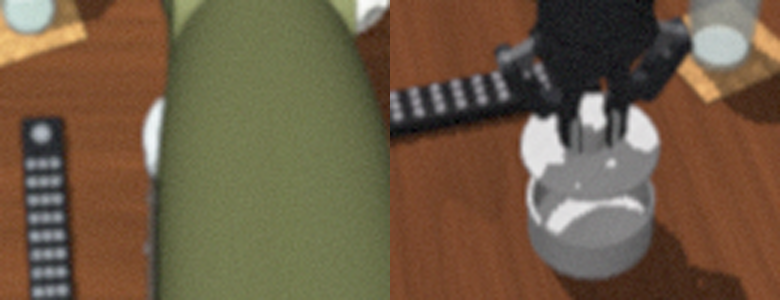

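Run:
```python
from fit import *
p=optics.snapshot("side"); tcp=readout.sense()["tool_pos"]
p0=dict(p); p0["img"]=cv2.imread("pics/side0.png")[:,:,::-1].copy()
def one(name,near,R):
    m=graymask(p0,near,R); near=np.array(near,float)
    f=lambda d:feat(sil(p0,near+np.r_[d-1,0],name),4)[0]-feat(m)[0]
    s=least_squares(f,np.ones(2),diff_step=3e-3); X=near+np.r_[s.x-1,0]; print(name,X.round(4)); return X
A=one("ashtray",(.59,-.013,0),30); one("lid",(.467,.271,0),28)
S=6; x0,y0=235,190
im=cv2.resize(p["img"][y0:y0+97,x0:x0+130,::-1],None,fx=S,fy=S,interpolation=cv2.INTER_CUBIC).copy()
L=np.array([tcp[0],tcp[1],tcp[2]-.0347])
def ring(X,r,z,col):
    P=np.array([(proj(p,x)-[x0,y0]+.5)*S-.5 for x in circ(X,r,z)]).round().astype(np.int32); cv2.polylines(im,[P],True,col,1)
ring(A,.047,0,(0,255,0));ring(A,.047,.04,(0,255,0));ring(L,.049,.011,(0,0,255));ring(L,.049,.006,(0,0,255))
cv2.imwrite("pics/ov.png",im); print(tcp)
```

```text
ashtray [ 0.5893 -0.0127  0.    ]
lid [0.4672 0.2753 0.    ]
[ 0.58753875 -0.01513653  0.11912594]
```

View pics/ov.png

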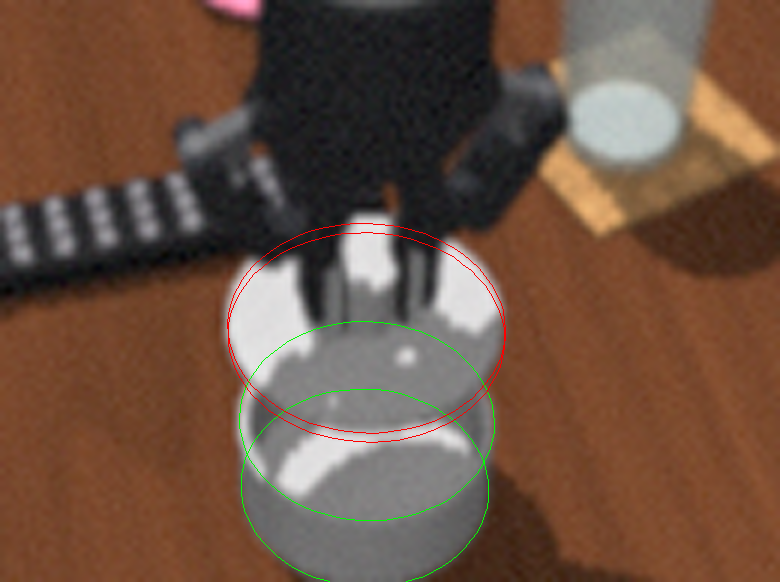

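Run:
```python
from fit import *
p=optics.snapshot("side"); g=cv2.cvtColor(p["img"],cv2.COLOR_RGB2GRAY); q=cv2.imread("pics/side0.png",0)
for c in (284,290,296,302,308): print(c,g[222:290,c].tolist())
im=cv2.resize(p["img"][215:275,265:345,::-1],None,fx=9,fy=9,interpolation=cv2.INTER_CUBIC)
im=cv2.convertScaleAbs(im,alpha=1.6,beta=-60); cv2.imwrite("pics/z.png",im)
```

```text
284 [34, 34, 44, 52, 56, 49, 49, 43, 23, 31, 63, 121, 147, 155, 149, 147, 159, 187, 204, 213, 223, 224, 225, 223, 222, 223, 189, 152, 129, 127, 127, 131, 128, 134, 132, 126, 127, 123, 124, 124, 130, 139, 164, 197, 222, 222, 223, 223, 225, 214, 185, 142, 123, 116, 111, 112, 113, 112, 109, 111, 108, 108, 93, 69, 58, 66, 80, 83]
290 [35, 36, 29, 28, 31, 22, 16, 24, 29, 30, 26, 41, 71, 99, 106, 109, 106, 106, 112, 108, 104, 106, 109, 108, 118, 126, 128, 134, 128, 129, 132, 131, 130, 144, 170, 162, 140, 132, 137, 174, 212, 220, 221, 224, 223, 189, 151, 129, 129, 131, 127, 128, 123, 130, 123, 116, 111, 115, 112, 113, 111, 112, 118, 112, 100, 80, 55, 45]
296 [37, 38, 32, 95, 183, 223, 225, 224, 224, 223, 222, 226, 226, 222, 193, 157, 130, 117, 112, 113, 112, 109, 109, 115, 126, 129, 131, 131, 132, 132, 133, 129, 128, 129, 128, 134, 133, 133, 132, 153, 193, 209, 184, 145, 127, 129, 127, 128, 132, 128, 130, 133, 129, 126, 130, 120, 115, 115, 112, 111, 114, 110, 109, 111, 106, 90, 68, 44]
302 [32, 36, 41, 43, 39, 36, 37, 25, 34, 41, 46, 40, 46, 50, 44, 44, 41, 50, 52, 57, 56, 75, 109, 126, 131, 145, 180, 199, 170, 136, 134, 129, 130, 128, 128, 131, 125, 127, 138, 184, 210, 176, 140, 130, 131, 131, 131, 129, 127, 129, 132, 129, 132, 130, 119, 107, 110, 108, 108, 109, 108, 108, 107, 105, 91, 76, 52, 49]
308 [25, 26, 27, 38, 27, 25, 27, 43, 76, 114, 133, 144, 163, 170, 176, 176, 177, 195, 212, 209, 169, 136, 127, 129, 127, 130, 131, 131, 127, 125, 129, 133, 128, 130, 131, 126, 119, 120, 156, 201, 220, 189, 149, 137, 132, 131, 133, 131, 130, 132, 130, 124, 113, 103, 100, 102, 99, 102, 99, 101, 96, 93, 77, 57, 50, 51, 45, 50]
```

View pics/z.png

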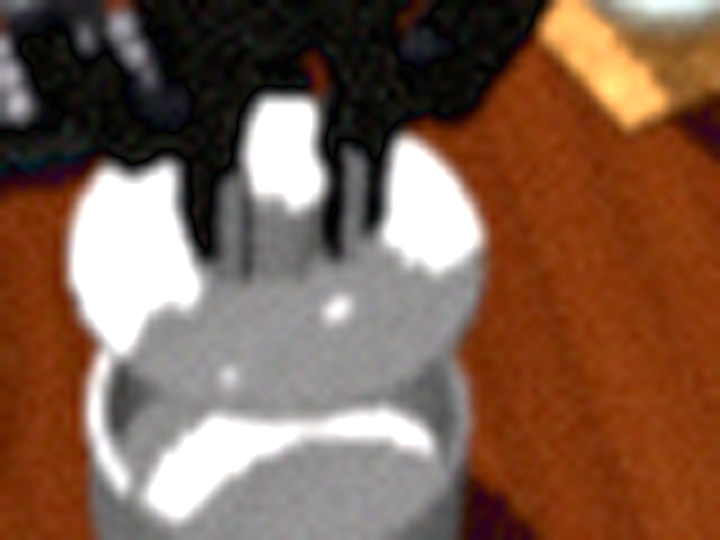

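The side crop shows the lid held level, with its flange edge near row 258. The fit predicted about row 262, so I check y with the top view, where the lid's left edge is visible.

Run:
```python
from fit import *
t=optics.snapshot("top"); s=optics.snapshot("side"); tcp=readout.sense()["tool_pos"]; print(tcp)
L=np.array([.5875,-.0155,.119-.0347])
for r in range(188,206,3): print(r,t["img"][r,298:312,1].tolist(),cv2.cvtColor(t["img"],cv2.COLOR_RGB2HSV)[r,298:312,1].tolist())
t0=cv2.imread("pics/top0.png")[:,:,::-1].copy()
H0=cv2.cvtColor(t0,cv2.COLOR_RGB2HSV)
for r in range(194,208,4): print("ash",r,H0[r,300:312,1].tolist(),H0[r,334:346,1].tolist())
for r in range(240,252,4): print("lid0",r,H0[r,198:210,1].tolist(),H0[r,234:246,1].tolist())
def ext(p,X,r,z): 
    P=np.array([proj(p,x) for x in circ(X,r,z)]); return P.min(0).round(2),P.max(0).round(2)
print("lid pred top",ext(t,L,.049,.011)); print("ash pred top",ext(t,(.5883,-.0157,0),.047,.04)); print("lid0 pred",ext(t,(.4665,.2727,0),.049,.011))
g=lambda X:[proj(s,np.array(X)+v).round(2)[1] for v in ((0,-.011,.037),(0,-.011,.011),(0,.049,.011),(0,-.049,.006))]
print("side rows knobtopfront, knobbasefront, flangeback, flangefront:",g(L),g(L+[0,.004,0]),g(L+[0,0,.004]),"meas 237,245.6,225.5,259.4")
print("ashtray side rim front/back rows",[proj(s,np.array((.5893,-.0127,.04))+v).round(1)[1] for v in((0,-.047,0),(0,.047,0))])
```

```text
[ 0.58784235 -0.01526464  0.11936962]
188 [80, 79, 83, 73, 74, 83, 87, 133, 197, 231, 235, 205, 137, 95] [165, 159, 150, 169, 166, 151, 136, 58, 9, 5, 8, 11, 11, 54]
191 [77, 79, 73, 78, 76, 89, 132, 198, 235, 240, 234, 190, 118, 83] [163, 157, 170, 160, 162, 133, 56, 3, 8, 9, 10, 11, 24, 89]
194 [77, 76, 77, 77, 76, 99, 159, 224, 238, 240, 218, 163, 103, 86] [162, 168, 161, 163, 163, 106, 32, 3, 6, 7, 11, 13, 45, 68]
197 [76, 78, 75, 75, 77, 101, 158, 218, 239, 237, 207, 135, 92, 88] [162, 177, 170, 160, 162, 103, 33, 6, 7, 6, 14, 13, 58, 93]
200 [83, 80, 75, 73, 79, 80, 118, 185, 231, 236, 193, 124, 94, 83] [155, 158, 166, 175, 158, 153, 71, 5, 7, 6, 17, 12, 73, 89]
203 [81, 80, 91, 81, 82, 83, 86, 120, 180, 208, 177, 117, 85, 90] [155, 166, 151, 169, 163, 171, 130, 43, 4, 16, 7, 28, 84, 76]
ash 194 [157, 166, 172, 158, 168, 101, 40, 14, 7, 16, 13, 9] [12, 12, 13, 11, 6, 61, 164, 185, 163, 166, 174, 161]
ash 198 [159, 155, 169, 159, 126, 46, 8, 8, 14, 9, 11, 14] [7, 13, 18, 7, 7, 37, 80, 174, 174, 157, 159, 166]
ash 202 [158, 160, 175, 168, 118, 41, 3, 11, 13, 9, 23, 9] [9, 11, 15,
[... 381 characters left out ...]
0 248 [171, 152, 154, 174, 181, 113, 45, 6, 5, 8, 8, 7] [5, 8, 7, 9, 10, 19, 130, 180, 169, 172, 159, 167]
lid pred top (array([305.18, 177.03]), array([341.49, 212.38]))
ash pred top (array([305.53, 182.69]), array([338.9 , 215.24]))
lid0 pred (array([204.38, 228.21]), array([238.59, 262.45]))
side rows knobtopfront, knobbasefront, flangeback, flangefront: [np.float64(239.34), np.float64(247.58), np.float64(227.29), np.float64(262.95)] [np.float64(237.93), np.float64(246.17), np.float64(226.0), np.float64(261.46)] [np.float64(238.04), np.float64(246.33), np.float64(226.04), np.float64(261.72)] meas 237,245.6,225.5,259.4
ashtray side rim front/back rows [np.float64(275.9), np.float64(243.5)]
```

Relative to the ashtray the lid is about 1–2.7 mm too far in +y and 1 mm short in x. I correct that and lower the lid.

```bash
python3 -m inch '[[[-0.002,0.001,0.008],[0,0,0]],[[-0.002,0.001,0.02],[0,0,0]],[[-0.002,0.001,0.032],[0,0,0]],[[-0.002,0.001,0.038],[0,0,0]],[[-0.002,0.001,0.041],[0,0,0]],[[-0.002,0.001,0.043],[0,0,0]],[[-0.002,0.001,0.045],[0,0,0]],[[-0.002,0.001,0.046],[0,0,0]],[[-0.002,0.001,0.047],[0,0,0]],[[-0.002,0.001,0.047],[0,0,0]]]' 1 40;  python3 -m inch '[[[0,0,0.001],[0,0,0]],[[0,0,0.002],[0,0,0]],[[0,0,0.003],[0,0,0]],[[0,0,0.003],[0,0,0]]]' 1 40
```

```text
t: 9.8
tool_pos: [0.5891, -0.0182, 0.0724]
orientation: [2.221, 2.221, 0.0]
ft_force: [-0.4, -0.3, -1.6]
finger_gap: 0.0208
finger_force: 39.3
t: 10.2
tool_pos: [0.5889, -0.0182, 0.0691]
orientation: [-2.221, -2.221, 0.0]
ft_force: [0.1, 0.6, -1.6]
finger_gap: 0.0203
finger_force: 39.2
```

```bash
python3 -m inch '[[[0,0,0.0005],[0,0,0]],[[0,0,0.001],[0,0,0]],[[0,0,0.001],[0,0,0]]]' 1 40; python3 -m inch '[[[0,0,0.0005],[0,0,0]],[[0,0,0.001],[0,0,0]],[[0,0,0.001],[0,0,0]]]' 1 40
```

```text
t: 10.5
tool_pos: [0.5891, -0.0182, 0.0687]
orientation: [2.221, 2.221, 0.0]
ft_force: [-1.9, 0.2, 3.1]
finger_gap: 0.0208
finger_force: 39.7
t: 10.8
tool_pos: [0.5892, -0.0182, 0.0687]
orientation: [2.221, 2.221, 0.001]
ft_force: [-5.0, 0.7, 11.9]
finger_gap: 0.0207
finger_force: 40.5
```

Contact came at the expected seated height of 0.0687. I ease the push, release and rise.

```bash
python3 -m inch '[[[0,0,-0.0008],[0,0,0]],[[0,0,-0.0013],[0,0,0]],[[0,0,-0.0013],[0,0,0]]]' 1 20; python3 -m inch '[[[0,0,0],[0,0,0]],[[0,0,0],[0,0,0]],[[0,0,0],[0,0,0]],[[0,0,0],[0,0,0]],[[0,0,0],[0,0,0]],[[0,0,-0.01],[0,0,0]],[[0,0,-0.03],[0,0,0]],[[0,0,-0.065],[0,0,0]],[[0,0,-0.105],[0,0,0]],[[0,0,-0.145],[0,0,0]],[[0,0,-0.17],[0,0,0]],[[0,0,-0.18],[0,0,0]]]' -1 40;  python3 -m inch '[[[-0.03,-0.01,0],[0,0,0]],[[-0.075,-0.03,0],[0,0,0]],[[-0.12,-0.05,0],[0,0,0]],[[-0.16,-0.08,0],[0,0,0]],[[-0.2,-0.1,0],[0,0,0]],[[-0.235,-0.118,0],[0,0,0]],[[-0.252,-0.124,0],[0,0,0]],[[-0.2555,-0.1245,0],[0,0,0]],[[-0.2555,-0.1245,0],[0,0,0]]]' -1 40
python3 - <<'E'
from fit import *
t,sd=optics.snapshot("top"),optics.snapshot("side")
s=readout.sense();print(s["tool_pos"],s["joints"].round(2))
gfit("lid",(.588,-.014,.034),[t,sd],34)
for x in (t,sd): print(proj(x,(.5883,-.0157,.045)))
c=lambda i,x,y:cv2.resize(i[y-50:y+50,x-65:x+65,::-1],(390,300),interpolation=cv2.INTER_CUBIC)
cv2.imwrite("pics/placed.png",np.vstack([np.hstack([c(t["img"],322,200),c(sd["img"],294,255)]),np.hstack([c(t["img"],420,235),c(sd["img"],260,330)])]))
E
```

```text
t: 11.1
tool_pos: [0.5891, -0.0182, 0.0687]
orientation: [2.221, 2.221, 0.0]
ft_force: [-2.0, -0.0, 4.3]
finger_gap: 0.0203
finger_force: 39.7
t: 12.3
tool_pos: [0.5906, -0.0182, 0.2527]
orientation: [2.219, 2.219, 0.006]
ft_force: [1.1, -0.1, -0.8]
finger_gap: 0.0853
finger_force: 0.0
t: 13.2
tool_pos: [0.4642, -0.2738, 0.248]
orientation: [-2.222, -2.219, -0.0]
ft_force: [-0.7, 0.7, 0.2]
finger_gap: 0.0857
finger_force: 0.0
[ 0.46473916 -0.27280841  0.24816023] [-0.53  0.2  -0.2   1.17  0.    1.04]
lid [ 0.5794 -0.0169  0.0231] res [ 0.15  3.32  2.43 -0.81] [(1109, 946), (2605, 1286)]
[322.31407058 198.44702967]
[295.54321548 258.79927126]
```

View pics/placed.png

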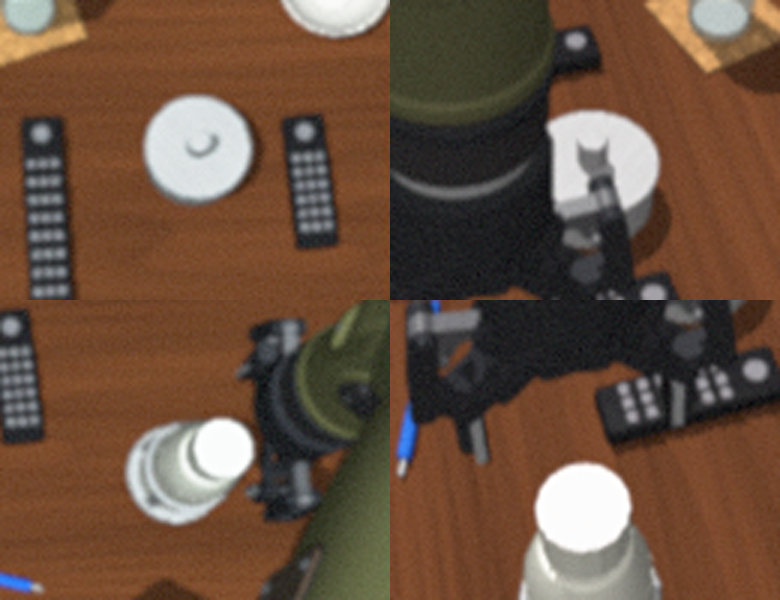

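The lid sits centred and level on the ashtray, at crop (198,148) in the top view and with knob and flange intact in the side view. Remotes and the rest are undisturbed, and the gripper stands over the cap. Descending to grip it.

```bash
python3 -m inch '[[[0,0,0.02],[0,0,0]],[[0,0,0.045],[0,0,0]],[[0,0,0.065],[0,0,0]],[[0,0,0.08],[0,0,0]],[[0,0,0.088],[0,0,0]],[[0,0,0.092],[0,0,0]],[[0,0,0.092],[0,0,0]]]' -1 40;  python3 -m inch '[[[0,0,0],[0,0,0]],[[0,0,0],[0,0,0]],[[0,0,0],[0,0,0]],[[0,0,0],[0,0,0]],[[0,0,0],[0,0,0]],[[0,0,0],[0,0,0]],[[0,0,0],[0,0,0]]]' 1 40; python3 -c "
from workcell import readout;s=readout.sense();print(s['ft_force'],s['moment'],s['joints'])"
```

```text
t: 14.0
tool_pos: [0.4648, -0.2732, 0.1565]
orientation: [-2.22, -2.222, -0.0]
ft_force: [0.1, 1.0, 0.4]
finger_gap: 0.086
finger_force: 0.0
t: 14.7
tool_pos: [0.4649, -0.274, 0.1572]
orientation: [2.221, 2.221, 0.0]
ft_force: [-0.4, 0.6, 5.6]
finger_gap: 0.0466
finger_force: 44.8
[-0.35593977  0.59504353  5.57635403] [ 0.09860411  0.1731802  -0.01084563] [-5.32483946e-01  2.56705294e-01 -3.42663012e-01  9.70330777e-01
 -3.37407775e-06  1.03842386e+00]
```

```bash
python3 -m inch '[[[0,0,0.002],[0,0,0]],[[0,0,0.004],[0,0,0]],[[0,0,0.006],[0,0,0]],[[0,0,0.006],[0,0,0]],[[0,0,0.006],[0,0,0]]]' 1 50
```

```text
t: 15.2
tool_pos: [0.465, -0.274, 0.1517]
orientation: [2.221, 2.22, 0.001]
ft_force: [-1.4, 1.2, 9.6]
finger_gap: 0.0468
finger_force: 52.3
```

```bash
python3 -m inch '[[[0,0,0.0015],[0,0,0]],[[0,0,0.0015],[0,0,-0.05]],[[0,0,0.0015],[0,0,-0.13]],[[0,0,0.0015],[0,0,-0.22]],[[0,0,0.0015],[0,0,-0.3]],[[0,0,0.0015],[0,0,-0.3]]]' 1 50; python3 -c "
from workcell import readout;s=readout.sense();print(s['ft_force'],s['moment'],s['joints'])"
```

```text
t: 15.8
tool_pos: [0.466, -0.2744, 0.1508]
orientation: [1.86, 2.527, 0.001]
ft_force: [0.0, -0.9, 9.9]
finger_gap: 0.0472
finger_force: 52.4
[ 3.59629858e-03 -8.54654524e-01  9.94195601e+00] [ 0.17967928  0.10084527 -0.00451713] [-5.32357630e-01  2.61950813e-01 -3.51450524e-01  9.53820612e-01
  2.57393884e-04  7.36703034e-01]
```

```bash
python3 -m inch '[[[0,0,0],[0,0,-0.1]],[[0,0,0],[0,0,-0.2]],[[0,0,0],[0,0,-0.3]],[[0,0,0],[0,0,-0.4]],[[0,0,0],[0,0,-0.5]],[[0,0,0],[0,0,-0.6]],[[0,0,0],[0,0,-0.7]],[[0,0,0],[0,0,-0.8]],[[0,0,0],[0,0,-0.9]],[[0,0,0],[0,0,-1.0]],[[0,0,0],[0,0,-1.05]],[[0,0,0],[0,0,-1.05]]]' 1 50; python3 -c "
from workcell import readout;s=readout.sense();print(s['ft_force'],s['moment'],s['joints'])"
```

```text
t: 17.0
tool_pos: [0.4662, -0.2742, 0.1508]
orientation: [0.344, 3.119, -0.001]
ft_force: [-0.1, 1.2, 10.6]
finger_gap: 0.0467
finger_force: 52.4
[-0.05449506  1.19553595 10.63076261] [ 0.25337067 -0.03581553 -0.00628451] [-5.32178675e-01  2.61938184e-01 -3.51365324e-01  9.53668436e-01
  9.33954188e-04 -3.12650781e-01]
```

```bash
python3 -m inch '[[[0,0,-0.003],[0,0,0]],[[0,0,-0.006],[0,0,0]],[[0,0,-0.009],[0,0,0]],[[0,0,-0.011],[0,0,0]],[[0,0,-0.012],[0,0,0]],[[0,0,-0.012],[0,0,0]]]' 1 50
```

```text
t: 17.6
tool_pos: [0.464, -0.2734, 0.1605]
orientation: [-0.346, -3.121, -0.001]
ft_force: [-0.7, -0.4, -0.1]
finger_gap: 0.0468
finger_force: 51.3
```

No downward pull above the locked height, so the cap is free. Lifting it clear.

```bash
python3 -m inch '[[[0,0,-0.005],[0,0,0]],[[0,0,-0.015],[0,0,0]],[[0,0,-0.027],[0,0,0]],[[0,0,-0.04],[0,0,0]],[[0,0,-0.051],[0,0,0]],[[0,0,-0.059],[0,0,0]],[[0,0,-0.063],[0,0,0]],[[0,0,-0.064],[0,0,0]],[[0,0,-0.064],[0,0,0]],[[0,0,-0.064],[0,0,0]],[[0,0,-0.064],[0,0,0]]]' 1 50
python3 - <<'E'
from fit import *
t,sd=optics.snapshot("top"),optics.snapshot("side")
gfit("lid",(.588,-.014,.034),[t],34)
print(readout.sense()["qvel"])
c=lambda i,x,y:cv2.resize(i[y-60:y+60,x-78:x+78,::-1],(390,300),interpolation=cv2.INTER_CUBIC)
cv2.imwrite("pics/end.png",np.hstack([c(sd["img"],294,250),c(sd["img"],260,345)]))
E
```

```text
t: 18.7
tool_pos: [0.4643, -0.2735, 0.2246]
orientation: [-0.346, -3.122, -0.001]
ft_force: [-0.0, -0.7, -0.4]
finger_gap: 0.0469
finger_force: 51.6Traceback (most recent call last):
  File "<stdin>", line 3, in <module>
  File "fit.py", line 32, in gfit
    s=least_squares(res,np.ones(3),diff_step=3e-3); X=near+s.x-1
    return func(*args, **kwargs)
    result = trf(vector_fun.fun, vector_fun.jac, x0, f0, J0, lb, ub, ftol, xtol,
                 gtol, max_nfev, x_scale, loss_function, tr_solver,
                 tr_options.copy(), verbose, callback=callback_wrapped)
    return trf_no_bounds(
        fun, jac, x0, f0, J0, ftol, xtol, gtol, max_nfev, x_scale,
        loss_function, tr_solver, tr_options, verbose, callback=callback)
    f_new = fun(x_new)
    self._update_fun()
    ~~~~~~~~~~~~~~~~^^
    self.f = self.fun_wrapped(xp_copy(self.x))
             ~~~~~~~~~~~~~~~~^^^^^^^^^^^^^^^^^
    return np.atleast_1d(self.fun(x))
                         ~~~~~~~~^^^
    return self.f(x, *self.args, **self.kwargs)
           ~~~~~~^^^^^^^^^^^^^^^^^^^^^^^^^^^^^^
  File "fit.py", line 31, in <lambda>
    res=lambda d:np.concatenate([feat(sil(p,near+(d-1),name),4)[0]-feat(m)[0] for p,m in zip(pics,ms)])
                                 ~~~~^^^^^^^^^^^^^^^^^^^^^^^^^^
  File "fit.py", line 13, in feat
    M=cv2.moments(m.astype(np.uint8),True); return np.array([(M["m10"]/M["m00"]+.5)/S-.5,(M["m01"]/M["m00"]+.5)/S-.5]),M["m00"]/S**2
                                                              ~~~~~~~~^~~~~~~~~
ZeroDivisionError: float division by zero
```

Run:
```python
from h import *
t,sd=optics.snapshot("top"),optics.snapshot("side")
c=lambda i,x,y:cv2.resize(i[y-60:y+60,x-78:x+78,::-1],(390,300),interpolation=cv2.INTER_CUBIC)
cv2.imwrite("pics/end.png",np.hstack([c(t["img"],340,210),c(sd["img"],260,345)]))
print(readout.sense()["qvel"])
```

```text
[-0.00053793 -0.00256113  0.00097493  0.00055646 -0.00090656 -0.00180283]
```

View pics/end.png

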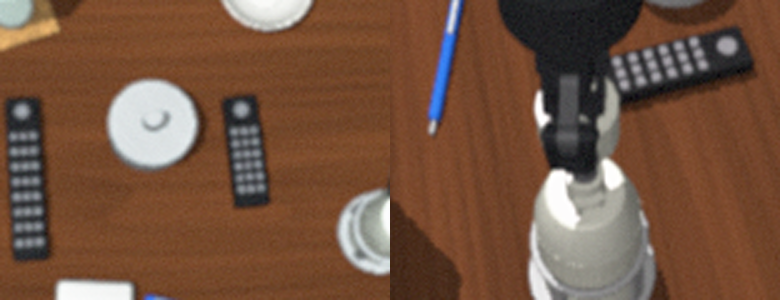

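The left half shows the lid seated on the ashtray at crop (153,125). The right half shows the cap held in the jaws at (575,110), above the open neck at (590,180). Handing in.

```bash
python3 -c "
from workcell import finish_job;print(finish_job())"
```

```text
the job is handed in; nothing more can be done
None
```

The job is handed in: the lid is seated level on the ashtray and released, and the cap is off, held upright and still about 4 cm above the bottle's mouth; it took about 19 s of the 64 s, and no verdict came back.

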